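# Couple the blue filter to the vacuum pump

## Task

Fit the blue filter cartridge from the rack into the quick coupler on top of the vacuum pump: first pull the coupler's sleeve back (down) until it catches and let go of it, then gently push the filter fully home so that the sleeve springs forward again and locks it, and let go. Do not ram the filter or force the sleeve, and leave the other filters and everything else on the table where they are.

Things in the scene. Friction and masses are not known exactly. Their poses are not given: they have to be found in the camera images.
- pump: Bench vacuum pump: cream box on a black base, 220 (x) by 160 (y) by 120 mm high, fixed. Origin: centre of its underside, z up; its front (gauge, vents) faces its -x. The upright quick coupler stands on its top 45 mm in front of the origin; behind the coupler a black catch housing (from 33 mm off the coupler's axis, 24 mm high) and a low black knob. The coupler's sides along the pump's y are free.
- mouth (a point): Point on the coupler's upright axis, 178 mm above the table, 58 mm above the pump's top, where its mouth would nominally lie. The coupler is screwed in by hand: its real mouth, with all its parts, lies anywhere up to 10 mm above or below this point, so feel for it. Mouth: open end of a steel core tube 26 mm outside, bore 18 mm, a lip funnelling from 23 to 18 mm in the top 2.5 mm.
- sleeve (a joint): How far the sleeve is pulled back, m: 0 = forward (up), growing downwards. Red knurled ring round the core, 36 mm outside, from 2 to 21 mm below the real mouth, with a steel flange 48 mm wide, 5 mm thick under it. Grip its sides from above and pull down, or push the flange: 5 to 10 N. Drawn back 10 mm it snaps under a catch and stays when let go; it springs forward by itself once a filter is fully home.
- stop (a joint): Black rubber stop ring under the sleeve: how far it is squashed, m; 0 = free. The sleeve meets it 11 mm back, just past the catch; it then pushes back with 10 N per mm more. Squashing it over 2.2 mm forces the coupler.
- poppet (a joint): The spring valve in the coupler's bore, 18 mm below the real mouth: how far it is pushed down, m; 0 = shut (empty coupler), about 0.0015 to 0.004 with a filter locked in. It resists the last 4 mm of the nipple's way with 2 to 6 N, and at about 1 mm before fully home it sets the sleeve free.
- filter_blue: The blue filter cartridge to fit: loose, upright in the rack, 0.10 to 0.20 kg. Origin: centre of the underside of its steel collar (34 mm in diameter, 5 mm high), z up, round about z. Above the collar the blue barrel, 30 mm in diameter, up to 50 mm, then a white cap 20 mm in diameter up to 56 mm. Grip it by the barrel from above, clear of the collar. Fully home, its collar rests on the real mouth.
- nipple_tip (a point): Lower end of the blue filter's steel nipple, 22 mm below its origin; 16 mm in diameter, tapered to 13 mm over the last 4 mm, grooved for the jaws. In the coupler, four jaws 4 to 8 mm below the real mouth bar the bore unless the sleeve is back; when the sleeve springs forward they close into the groove.
- filter_orange: Orange filter cartridge of the same shape, in the same rack: leave it there.
- filter_green: Green filter cartridge of the same shape, in the same rack: leave it there.
- rack: White rack block, 60 (x) by 215 (y) by 34 mm high, fixed to the table. Origin: centre of its underside. Three 21 mm through holes in a row along its y, at -70, 0 and 70 mm; the filters hang in them by their collars, in any order, so their origins lie 34 mm above the table.
- beaker: Glass beaker, 66 mm wide, 90 mm high, loose, behind the work area. Leave it.
- amber_bottle: Amber bottle, 60 mm wide, 130 mm high, loose. Leave it.
- steel_pot: Steel sample pot, 90 mm wide, 85 mm high, loose, on the left. Leave it.
- wrench: Steel wrench lying on the left of the table, loose. Leave it.
- screwdriver: Red-handled screwdriver lying on the right of the table, loose. Leave it.
There are look-alikes about, which are no part of the job. Leave any purple look-alike of the filter_blue alone.

How it is judged:
By the outcome, as a careful person would: the job done as asked, in the order asked, and still so for the second after the job is handed in, with the robot touching nothing.
It also fails if it takes over 58 s, if anything falls off the work surface, if the arm or the gripper's body presses on something with over 40 N, if the wrist force passes 120 N, or if a joint passes its speed limit or range.

## Robot

A 7-joint arm with a two-finger parallel gripper is mounted at the origin on the work surface. World frame = base frame: x ahead of the robot, y to its left, z up, the work surface at z = 0. Lengths are in m, angles in degrees, forces in N, time in s.
With the tool pointing down it reaches from about 0.4 to 0.85 m from the base axis. Payload 6.9 kg.
Tool frame: the origin (TCP) lies at the very end of the fingers, on their centre line; the grasp point (between the pads) lies 19 mm behind it (manip.grip_point_offset is the z of the grasp point in the tool frame, in m); z points along the fingers, y is the line along which they close (so a half turn about z gives the same grasp; the last joint's range is limited). The gripper opens to 85 mm and grips with 20 to 120 N. Pads are 22 mm wide; open, the fingers measure 114 mm over their backs; the gripper's body (76 mm by 85 mm) begins 54 mm behind the grasp point. The pads swing forward as they close: fully open they stand 13 mm farther back than shut.
Start: joints at [-60.304, 29.078, -13.613, 85.955, 7.202, 65.827, -8.869], TCP at [0.251, 0.572, 0.231] pointing down, gripper open.
Joint ranges: [-176.47, 176.47], [-13.61, 117.27], [-81.72, 77.17], [0.22, 143.17], [-87.28, 267.28], [10, 112.55], [-165.47, 165.47]. Speed limits (degrees/s): [136.94, 136.94, 180, 180, 180, 180, 180].

## Interface

Orientations are given as a 3x3 rotation matrix whose columns are the frame's x, y, z axes.
In Python, from plant import manip gives the robot as it stands.
- The arm moves only by the tool servo_tool, never from a script. Its argument "commands" is a list of rows, each an object with "rot": the turn, a rotation vector about the tool's x, y, z in units of 6 degrees (1.0 is 6 degrees), a list of three; "slide": the shift along the tool's x, y, z in units of 25 mm (1.0 is 25 mm), a list of three; "claw": the finger opening in mm, from 0 to 85.4. In form: [{"rot": [ax, ay, az], "slide": [tx, ty, tz], "claw": claw}, ...]. A call has 1 to 12 rows; each row shifts and turns the commanded pose from where the row before left it, along the tool's axes as they then stand; what a row does not reach is not made up. A row lasts 1/12 s, in which the tool goes at most 41.7 mm and 7.16 degrees, less where a joint would pass 70% of its speed; a pose out of reach is approached as far as the arm can. A call is refused whole if a number of a shift passes 1 or a number of a turn 1, either way. A call with a gripper value outside its range is refused whole. The fingers move at their own pace and stop on an object; "squeeze" is the grip in N (left out, the last holds). Time passes only in rows, so rows that do not move let the fingers close. It gives the time, the measured TCP pose, the force, the opening and the grip force at its end, in the units of the state.
- manip.sense(): the state, without advancing time (a new reading comes with each control period).
- manip.get_image(name): name is "scene" or "top" or "wrist"; returns a dict with "frame" (420x560x3 uint8, blue, green, red), "fovy" (degrees; the focal length in pixels is half the picture's height over the tangent of half this angle, whatever the lens; pixels are square), "cx", "cy" (the principal point, pixels), "eye" and "attitude" of the camera in the world; the wrist camera has in their place "hand_eye" (4x4, takes a point from camera to tool coordinates, whose origin is the TCP and whose axes are the flange's). Camera axes: x right, y up, looking along -z (the intrinsics and any distortion apply to the point x, -y, -z); pixel columns grow to the right and rows downward; lengths in m; the calibration is good to about 2 mm. A picture is of the moment at which its call begins: read the wrist's pose just before it. There is no depth.
- manip.finish_job(): hands the job in; it is judged then, once.
The state is a dict: "time_s": time; "joints": joint angles; "joint_vel": joint speeds; "joint_torque": joint torques, N m; "tool_pos": TCP position; "eef_rot": TCP orientation; "contact_force": force on the tool from outside, world axes, zero at the start; "moment": the same for the moment, N m; "width": finger opening in m; "grip_force": force on a finger pad.
Only numpy, scipy, OpenCV 4.12 (cv2) and the standard library are available. Lean on these libraries where they do the work, as an engineer would, in place of code of your own. Each camera call takes 0.05 s, during which the arm holds its last target. There are 200 camera calls.

## Working session

There is one attempt and no reset: what is moved stays moved. The work goes in short steps, Python scripts to look and compute and a tool call to move; the robot and the scene stay as the last step left them, time stands still between calls to the robot, and variables do not carry over. Pictures are saved under pics/ and viewed, at most 10 in all, crops included, and the job is handed in when it is done.

Besides the shell and the picture viewer there is one more tool, called after "Emit:" by a JSON object that holds its "method" and its "body". servo_tool: Moves the arm, as the interface text tells. Its arguments: {"type":"object","properties":{"commands":{"type":"array"},"squeeze":{"type":"number"}},"required":["commands"]}

```bash
ls; mkdir -p pics
python3 - <<'E'
from plant import manip
import cv2
s=manip.sense()
for k in s: print(k,s[k])
print(manip.grip_point_offset)
for n in("scene","top"):
    d=manip.get_image(n); cv2.imwrite(f"pics/{n}0.png",d["frame"])
    print({k:v for k,v in d.items() if k!="frame"})
E
```

```text
pics
time_s 0.0
joints [-60.30415858  29.12501262 -13.60699424  86.00890052   7.20208514
  65.82632274  -8.86845847]
joint_vel [-0.03517149 -0.09522555  0.04851363 -0.11087593 -0.01979306  0.10721866
  0.0462327 ]
joint_torque [-5.78062482e-04 -6.20587349e+01 -2.18662307e+00 -2.49636877e+01
  1.26647108e-02  1.23055035e-02 -4.44141483e-05]
tool_pos [0.25061846 0.57200477 0.2304329 ]
eef_rot [[-9.16005485e-01  4.01165193e-01 -6.63365394e-04]
 [ 4.01165738e-01  9.16004012e-01 -1.64348280e-03]
 [-5.16627304e-05 -1.77155872e-03 -9.99998429e-01]]
contact_force [-0.35670385  0.07779132 -0.41058512]
moment [-0.01459564  0.00669997  0.00408659]
grip_force 0.0
width 0.08572507938322917
-0.0187
{'fovy': 42.091877705522414, 'cx': 285.85288817287267, 'cy': 210.92478347904668, 'eye': array([1.38326876, 0.38628221, 1.42681974]), 'attitude': array([[-0.43162798, -0.75579003,  0.49242128],
       [ 0.90193031, -0.35263806,  0.24933534],
       [-0.01479868,  0.55174978,  0.83387839]])}
{'fovy': 43.52373772288538, 'cx': 279.47950112950116, 'cy': 207.80455620908413, 'eye': array([ 4.51723937e-01, -1.57617096e-03,  1.58879313e+00]), 'attitude': array([[-0.03025645,  0.99568255, -0.08775423],
       [-0.99945191, -0.03131671, -0.01073038],
       [-0.01343223,  0.08738147,  0.99608436]])}
```

View pics/scene0.png

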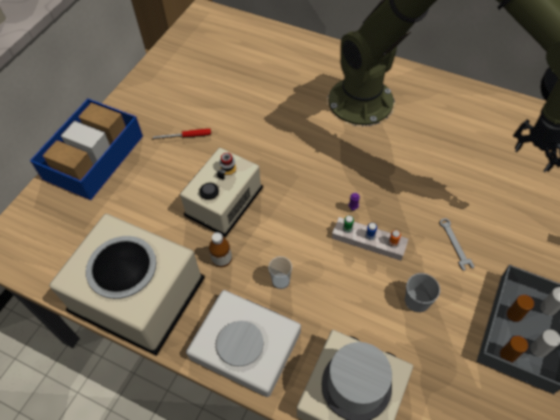

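View pics/top0.png

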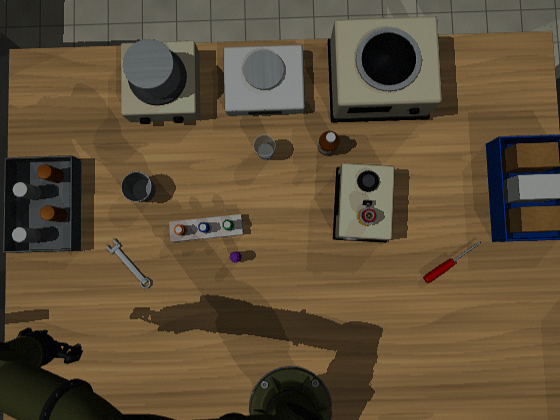

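The top view shows the rack with orange at (180,230), blue at (204,227) and green at (228,224). The purple look-alike is at (236,257), and the pump is at x 335–393 with the coupler near (369,215). I'll cast these pixels to rough positions.

```bash
cat > h.py <<'E'
import numpy as np, cv2
from plant import manip
def ray(d,uv,T=None):
    """world origin and direction for pixel uv; T=(tool_pos,eef_rot) for wrist"""
    f=d["frame"].shape[0]/2/np.tan(np.radians(d["fovy"])/2)
    v=np.array([(uv[0]-d["cx"])/f,-(uv[1]-d["cy"])/f,-1.])
    if "eye" in d: return d["eye"],d["attitude"]@v
    H=np.array(d["hand_eye"]);p,R=np.array(T[0]),np.array(T[1])
    return p+R@H[:3,3],R@H[:3,:3]@v
def onz(d,uv,z,T=None):
    o,v=ray(d,uv,T); return o+v*(z-o[2])/v[2]
def proj(d,P,T=None):
    f=d["frame"].shape[0]/2/np.tan(np.radians(d["fovy"])/2)
    if "eye" in d: c=d["attitude"].T@(np.array(P)-d["eye"])
    else:
        H=np.array(d["hand_eye"]);c=H[:3,:3].T@(np.array(T[1]).T@(np.array(P)-T[0])-H[:3,3])
    return np.array([d["cx"]-f*c[0]/c[2],d["cy"]+f*c[1]/c[2]])
def cross(rs):
    A=0;b=0
    for o,v in rs:
        v=v/np.linalg.norm(v);M=np.eye(3)-np.outer(v,v);A=A+M;b=b+M@o
    return np.linalg.solve(A,b)
def blobs(im,lo,hi,amin=15):
    m=cv2.inRange(cv2.cvtColor(im,cv2.COLOR_BGR2HSV),np.array(lo),np.array(hi))
    n,_,st,c=cv2.connectedComponentsWithStats(m)
    return [(c[i].round(1).tolist(),st[i].tolist()) for i in range(1,n) if st[i][4]>=amin]
E
python3 - <<'E'
from h import *
d=manip.get_image("top");s=manip.get_image("scene")
print("keys",d.keys())
for n,i in(("top",d),("scene",s)):
    print(n,"blue",blobs(i["frame"],(100,120,50),(125,255,255)),"red",blobs(i["frame"],(0,150,60),(4,255,255),8))
    g=cv2.cvtColor(i["frame"],cv2.COLOR_BGR2HSV)
for n,uv,z in(("orange",(180,230),.09),("blue",(204,227),.09),("green",(228,224),.09),("coupler",(369,215),.178),("purple",(236,257),.05)):
    print(n,onz(d,uv,z).round(4))
for uv in((340,165),(393,168),(389,241),(335,237)): print(onz(d,uv,.12).round(4))
print("scene blue",onz(s,(372,228),.09),"coupler",onz(s,(228,157),.178))
E
```

```text
keys dict_keys(['frame', 'fovy', 'cx', 'cy', 'eye', 'attitude'])
top blue [([525.5, 206.0], [499, 135, 61, 106, 588]), ([528.5, 173.4], [509, 171, 45, 7, 95]), ([532.8, 203.7], [511, 200, 45, 9, 189]), ([202.6, 226.8], [198, 222, 10, 11, 37])] red [([369.0, 215.4], [363, 209, 13, 13, 55]), ([438.7, 270.4], [424, 259, 31, 24, 260])]
scene blue [([89.7, 158.6], [31, 99, 111, 100, 2743]), ([370.7, 232.4], [367, 229, 9, 8, 46])] red [([196.1, 132.6], [182, 129, 28, 8, 156]), ([226.4, 161.7], [222, 160, 9, 4, 18])]
orange [0.5291 0.3006 0.09  ]
blue [0.5355 0.2318 0.09  ]
green [0.542 0.163 0.09 ]
coupler [ 0.5491 -0.2259  0.178 ]
purple [0.4473 0.1461 0.05  ]
[ 0.6968 -0.1599  0.12  ]
[ 0.6835 -0.3084  0.12  ]
[ 0.479  -0.2873  0.12  ]
[ 0.4947 -0.1379  0.12  ]
scene blue [0.54230042 0.23601778 0.09      ] coupler [ 0.54620205 -0.223501    0.178     ]
```

Emit:
{"method": "servo_tool", "body": {"commands": [{"rot": [0,0,-1],"slide": [0,0,-1],"claw": 85},{"rot": [0,0,-1],"slide": [0,0,-1],"claw": 85},{"rot": [0,0,-1],"slide": [0,0,-1],"claw": 85},{"rot": [0,0,0],"slide": [-0.75,-1,0],"claw": 85},{"rot": [0,0,0],"slide": [-0.75,-1,0],"claw": 85},{"rot": [0,0,0],"slide": [-0.75,-1,0],"claw": 85},{"rot": [0,0,0],"slide": [-0.75,-1,0],"claw": 85},{"rot": [0,0,0],"slide": [-0.75,-1,0],"claw": 85},{"rot": [0,0,0],"slide": [-0.75,-1,0],"claw": 85},{"rot": [0,0,0],"slide": [-0.75,-1,0],"claw": 85},{"rot": [0,0,0],"slide": [-0.75,-1,0],"claw": 85},{"rot": [0,0,0],"slide": [-0.75,-1,0],"claw": 85}]}}

```text
time_s: 1.2
tool_pos: [0.397, 0.3305, 0.3063]
eef_rot: [[-0.995, 0.098, 0.0], [0.098, 0.995, -0.0], [-0.0, -0.0, -1.0]]
contact_force: [0.2, 1.2, -0.0]
width: 0.085
grip_force: 0.0
```

Run:
```python
from h import *
s=manip.sense();T=(s["tool_pos"],s["eef_rot"])
w=manip.get_image("wrist");cv2.imwrite("pics/w1.png",w["frame"])
print(s["time_s"],T,w["hand_eye"],w["fovy"],w["cx"],w["cy"],w.keys())
print("pred blue",proj(w,(.537,.232,.09),T))
print(blobs(w["frame"],(100,120,50),(125,255,255)))
```

```text
1.2 (array([0.39700499, 0.33045439, 0.30626756]), array([[-9.95142961e-01,  9.84402693e-02,  1.58116808e-06],
       [ 9.84402686e-02,  9.95142956e-01, -1.05278333e-04],
       [-1.19371158e-05, -1.04611342e-04, -9.99999994e-01]])) [[-5.55795833e-04  9.55119470e-01  2.96220340e-01  7.61780783e-02]
 [ 9.99998664e-01  7.54683924e-05  1.63295255e-03 -2.36555468e-04]
 [ 1.53730950e-03  2.96220852e-01 -9.55118235e-01 -1.43368147e-01]
 [ 0.00000000e+00  0.00000000e+00  0.00000000e+00  1.00000000e+00]] 69.07136340577156 277.4611932164239 207.78521508958463 dict_keys(['frame', 'fovy', 'cx', 'cy', 'hand_eye'])
pred blue [215.54837014 288.50441341]
[([223.2, 278.7], [208, 267, 24, 27, 184])]
```

View pics/w1.png

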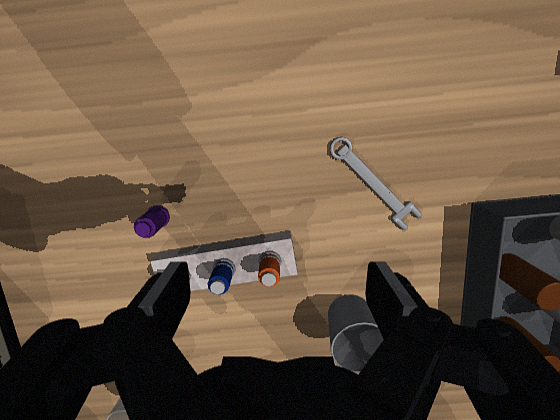

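The wrist view shows blue's white cap at (218,286), which agrees with the predicted (215,288). Next I'll move over the coupler.

Emit:
{"method": "servo_tool", "body": {"commands": [{"rot": [0,0,0],"slide": [-0.37,-0.98,0],"claw": 85},{"rot": [0,0,0],"slide": [-0.37,-0.98,0],"claw": 85},{"rot": [0,0,0],"slide": [-0.37,-0.98,0],"claw": 85},{"rot": [0,0,0],"slide": [-0.37,-0.98,0],"claw": 85},{"rot": [0,0,0],"slide": [-0.37,-0.98,0],"claw": 85},{"rot": [0,0,0],"slide": [-0.37,-0.98,0],"claw": 85},{"rot": [0,0,0],"slide": [-0.37,-0.98,0],"claw": 85},{"rot": [0,0,0],"slide": [-0.37,-0.98,0],"claw": 85},{"rot": [0,0,0],"slide": [-0.37,-0.98,0],"claw": 85},{"rot": [0,0,0],"slide": [-0.37,-0.98,0],"claw": 85},{"rot": [0,0,0],"slide": [-0.37,-0.98,0],"claw": 85}]}}

```text
time_s: 2.17
tool_pos: [0.4713, 0.0526, 0.3063]
eef_rot: [[-0.995, 0.098, 0.0], [0.098, 0.995, -0.0], [-0.0, -0.0, -1.0]]
contact_force: [-0.2, -0.4, -0.3]
width: 0.0849
grip_force: 0.0
```

Emit:
{"method": "servo_tool", "body": {"commands": [{"rot": [0,0,0],"slide": [-0.37,-0.98,0],"claw": 85},{"rot": [0,0,0],"slide": [-0.37,-0.98,0],"claw": 85},{"rot": [0,0,0],"slide": [-0.37,-0.98,0],"claw": 85},{"rot": [0,0,0],"slide": [-0.37,-0.98,0],"claw": 85},{"rot": [0,0,0],"slide": [-0.37,-0.98,0],"claw": 85},{"rot": [0,0,0],"slide": [-0.37,-0.98,0],"claw": 85},{"rot": [0,0,0],"slide": [-0.37,-0.98,0],"claw": 85},{"rot": [0,0,0],"slide": [-0.37,-0.98,0],"claw": 85},{"rot": [0,0,0],"slide": [-0.37,-0.98,0],"claw": 85},{"rot": [0,0,0],"slide": [-0.37,-0.98,0],"claw": 60},{"rot": [0,0,0],"slide": [-0.37,-0.98,0],"claw": 60},{"rot": [0,0,0],"slide": [0,0,0],"claw": 60}]}}

```text
time_s: 3.17
tool_pos: [0.5457, -0.2303, 0.3054]
eef_rot: [[-0.995, 0.105, -0.001], [0.105, 0.994, -0.003], [0.001, -0.003, -1.0]]
contact_force: [-0.2, -0.4, -0.3]
width: 0.0602
grip_force: 0.0
```

Run:
```python
from h import *
s=manip.sense();T=(s["tool_pos"],s["eef_rot"])
w=manip.get_image("wrist");cv2.imwrite("pics/w2.png",w["frame"])
np.savez("w2.npz",p=T[0],R=T[1])
print(s["time_s"],T[0],s["width"],s["contact_force"])
print("pred",proj(w,(.548,-.225,.178),T))
print("red",blobs(w["frame"],(0,120,40),(6,255,255)),blobs(w["frame"],(172,120,40),(180,255,255)))
```

```text
3.1667 [ 0.54566708 -0.23033676  0.3054223 ] 0.06024107632783128 [-0.20355555 -0.44261791 -0.27916939]
pred [284.69264939 201.65638439]
red [([96.8, 66.8], [64, 35, 67, 65, 1548]), ([281.5, 200.1], [262, 180, 39, 41, 494])] [([89.9, 87.2], [86, 84, 9, 7, 16])]
```

View pics/w2.png

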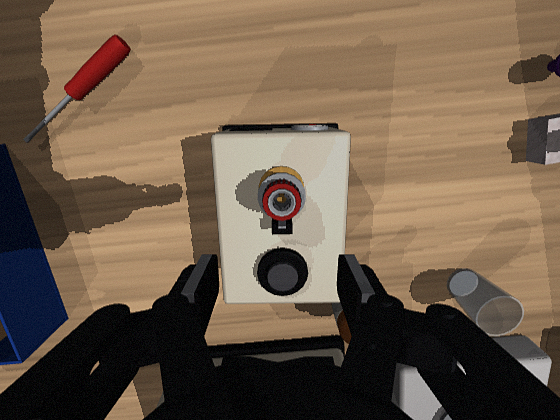

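The coupler's red ring is centred at (281.5,200), with the knob directly behind it at (282,271), so the tool yaw matches the pump. I'll triangulate using the top view, then take a second wrist view from lower and closer.

```bash
cat >> h.py <<'E'
def ring(im,uv,r):
    """centre of the red ring near uv: ellipse of outer hull"""
    m=cv2.inRange(cv2.cvtColor(im,cv2.COLOR_BGR2HSV),np.array((0,110,40)),np.array((7,255,255)))|cv2.inRange(cv2.cvtColor(im,cv2.COLOR_BGR2HSV),np.array((172,110,40)),np.array((180,255,255)))
    k=np.zeros_like(m);cv2.circle(k,(int(uv[0]),int(uv[1])),r,255,-1);m&=k
    return cv2.fitEllipse(cv2.convexHull(cv2.findNonZero(m)))
E
python3 - <<'E'
from h import *
w=manip.get_image("wrist");t=manip.get_image("top");s=manip.sense();T=(s["tool_pos"],s["eef_rot"])
e=ring(w["frame"],(281,200),35);et=ring(t["frame"],(369,215),12);print(e,et)
for z in(.166,.176,.186): print(z,onz(w,e[0],z,T).round(4),onz(t,et[0],z).round(4))
print(cross([ray(w,e[0],T),ray(t,et[0])]))
c=t["frame"];
P=onz(t,et[0],.176)
E
```

```text
((277.8449401855469, 200.48582458496094), (38.17145538330078, 41.21181106567383), 179.9283905029297) ((367.6644287109375, 218.49609375), (5.972031116485596, 11.497654914855957), 99.80731201171875)
0.166 [ 0.55   -0.2245  0.166 ] [ 0.5406 -0.2238  0.166 ]
0.176 [ 0.5472 -0.2242  0.176 ] [ 0.5399 -0.2222  0.176 ]
0.186 [ 0.5444 -0.2239  0.186 ] [ 0.5393 -0.2206  0.186 ]
[ 0.54003    -0.22136603  0.19635435]
```

Emit:
{"method": "servo_tool", "body": {"commands": [{"rot": [0,0,0],"slide": [-0.6,0,0.5],"claw": 60},{"rot": [0,0,0],"slide": [-0.6,0,0.5],"claw": 60},{"rot": [0,0,0],"slide": [-0.6,0,0],"claw": 60},{"rot": [0,0,0],"slide": [0,0,0],"claw": 60},{"rot": [0,0,0],"slide": [0,0,0],"claw": 60}]}}

```text
time_s: 3.73
tool_pos: [0.591, -0.2272, 0.281]
eef_rot: [[-0.995, 0.096, -0.001], [0.096, 0.995, 0.001], [0.001, 0.001, -1.0]]
contact_force: [0.0, 0.7, -1.0]
width: 0.0596
grip_force: 0.0
```

Run:
```python
from h import *
s=manip.sense();T=(s["tool_pos"],s["eef_rot"]);w=manip.get_image("wrist")
g=proj(w,(.548,-.225,.176),T);e=ring(w["frame"],g,45);print(g,e,T[0])
z0=np.load("w2.npz");
for z in(.166,.176,.186): print(z,onz(w,e[0],z,T).round(4))
print(cross([ray(w,e[0],T),ray(w,(281.5,200.1),(z0["p"],z0["R"]))]))
```

```text
[275.69943531 156.11002231] ((271.9727478027344, 156.02589416503906), (43.95476531982422, 45.23508834838867), 8.202864646911621) [ 0.59101404 -0.22716947  0.28098975]
0.166 [ 0.5489 -0.2283  0.166 ]
0.176 [ 0.5476 -0.228   0.176 ]
0.186 [ 0.5463 -0.2277  0.186 ]
[ 0.54837137 -0.22805295  0.17032937]
```

Run:
```python
from h import *
for i in range(3):
    s=manip.sense();T=(s["tool_pos"],s["eef_rot"]);w=manip.get_image("wrist")
    e=ring(w["frame"],proj(w,(.548,-.226,.176),T),45);print(np.round(e[0],1),np.round(e[1],1),T[0].round(4),np.round(T[1][:,2],4),onz(w,e[0],.176,T).round(4),np.abs(s["joint_vel"]).max())
t=cv2.imread("pics/top0.png");tt=manip.get_image("top");e=ring(t,(369,215),12);print(e,onz(tt,e[0],.176))
```

```text
[272.7 156.5] [43.8 45.1] [ 0.5905 -0.2277  0.2815] [-2.e-04  4.e-04 -1.e+00] [ 0.5477 -0.228   0.176 ] 0.8659126709583354
[273.2 156.6] [44.  44.9] [ 0.5903 -0.2281  0.2818] [ 1.e-04 -0.e+00 -1.e+00] [ 0.5477 -0.2281  0.176 ] 0.590658933188982
[273.7 156.6] [43.7 44.9] [ 0.5902 -0.2284  0.282 ] [ 4.e-04 -2.e-04 -1.e+00] [ 0.5477 -0.228   0.176 ] 0.30653536685668537
((368.89410400390625, 215.3047637939453), (13.191780090332031, 13.647895812988281), 66.5468521118164) [ 0.54841826 -0.22587703  0.176     ]
```

Two views differ by about 2 mm, which is the stated calibration limit. I'll look from directly above at two yaws 90° apart to cancel the hand-eye offset.

Emit:
{"method": "servo_tool", "body": {"commands": [{"rot": [0,0,0],"slide": [0.85,0,0],"claw": 44},{"rot": [0,0,0],"slide": [0.85,0,0],"claw": 44},{"rot": [0,0,0],"slide": [0,0,0],"claw": 44},{"rot": [0,0,0],"slide": [0,0,0],"claw": 44},{"rot": [0,0,0],"slide": [0,0,0],"claw": 44},{"rot": [0,0,0],"slide": [0,0,0],"claw": 44}]}}

```text
time_s: 4.48
tool_pos: [0.5491, -0.2246, 0.2815]
eef_rot: [[-0.995, 0.098, 0.001], [0.098, 0.995, -0.0], [-0.001, -0.0, -1.0]]
contact_force: [-0.4, -0.0, -0.0]
width: 0.044
grip_force: 0.0
```

```bash
cat > m.py <<'E'
from h import *
for i in range(2):
    s=manip.sense();T=(s["tool_pos"],s["eef_rot"]);w=manip.get_image("wrist")
    e=ring(w["frame"],proj(w,(.548,-.227,.176),T),40)
    print(np.round(e[0],1),np.round(e[1],1),T[0].round(4),np.round(T[1][:,:2],4).tolist(),onz(w,e[0],.176,T).round(4))
print(s["joints"][-1],s["time_s"],s["contact_force"].round(2))
E
python3 m.py
```

```text
[274.1 204.3] [41.7 44.8] [ 0.5491 -0.2246  0.2815] [[-0.9952, 0.0981], [0.0981, 0.9952], [-0.0009, -0.0]] [ 0.5468 -0.228   0.176 ]
[274.  204.4] [41.8 45.1] [ 0.5491 -0.2246  0.2813] [[-0.9952, 0.0981], [0.0981, 0.9952], [-0.0004, 0.0001]] [ 0.5467 -0.228   0.176 ]
104.87998519531844 4.5333 [-0.26  0.46 -0.36]
```

Emit:
{"method": "servo_tool", "body": {"commands": [{"rot": [0,0,1],"slide": [0,0,0],"claw": 44},{"rot": [0,0,1],"slide": [0,0,0],"claw": 44},{"rot": [0,0,1],"slide": [0,0,0],"claw": 44},{"rot": [0,0,1],"slide": [0,0,0],"claw": 44},{"rot": [0,0,1],"slide": [0,0,0],"claw": 44},{"rot": [0,0,1],"slide": [0,0,0],"claw": 44},{"rot": [0,0,1],"slide": [0,0,0],"claw": 44},{"rot": [0,0,1],"slide": [0,0,0],"claw": 44},{"rot": [0,0,1],"slide": [0,0,0],"claw": 44},{"rot": [0,0,1],"slide": [0,0,0],"claw": 44},{"rot": [0,0,1],"slide": [0,0,0],"claw": 44},{"rot": [0,0,1],"slide": [0,0,0],"claw": 44}]}}

```text
time_s: 5.58
tool_pos: [0.5489, -0.2246, 0.281]
eef_rot: [[-0.209, 0.978, -0.0], [0.978, 0.209, -0.0], [0.0, -0.0, -1.0]]
contact_force: [-0.1, -0.1, -1.2]
width: 0.044
grip_force: 0.0
```

Emit:
{"method": "servo_tool", "body": {"commands": [{"rot": [0,0,1],"slide": [0,0,0],"claw": 44},{"rot": [0,0,1],"slide": [0,0,0],"claw": 44},{"rot": [0,0,1],"slide": [0,0,0],"claw": 44},{"rot": [0,0,1],"slide": [0,0,0],"claw": 44},{"rot": [0,0,1],"slide": [0,0,0],"claw": 44},{"rot": [0,0,1],"slide": [0,0,0],"claw": 44},{"rot": [0,0,1],"slide": [0,0,0],"claw": 44},{"rot": [0,0,1],"slide": [0,0,0],"claw": 44},{"rot": [0,0,1],"slide": [0,0,0],"claw": 44},{"rot": [0,0,1],"slide": [0,0,0],"claw": 44},{"rot": [0,0,1],"slide": [0,0,0],"claw": 44},{"rot": [0,0,1],"slide": [0,0,0],"claw": 44}]}}

```text
time_s: 6.58
tool_pos: [0.549, -0.2245, 0.281]
eef_rot: [[0.865, 0.501, -0.0], [0.501, -0.865, -0.0], [-0.0, 0.0, -1.0]]
contact_force: [0.4, -0.1, -0.0]
width: 0.0445
grip_force: 0.0
```

Emit:
{"method": "servo_tool", "body": {"commands": [{"rot": [0,0,1],"slide": [0,0,0],"claw": 44},{"rot": [0,0,1],"slide": [0,0,0],"claw": 44},{"rot": [0,0,1],"slide": [0,0,0],"claw": 44},{"rot": [0,0,1],"slide": [0,0,0],"claw": 44},{"rot": [0,0,1],"slide": [0,0,0],"claw": 44},{"rot": [0,0,1],"slide": [0,0,0],"claw": 44},{"rot": [0,0,0],"slide": [0,0,0],"claw": 44},{"rot": [0,0,0],"slide": [0,0,0],"claw": 44},{"rot": [0,0,0],"slide": [0,0,0],"claw": 44},{"rot": [0,0,0],"slide": [0,0,0],"claw": 44}]}}

```text
time_s: 7.42
tool_pos: [0.5486, -0.2247, 0.2813]
eef_rot: [[0.995, -0.096, -0.0], [-0.096, -0.995, -0.0], [-0.0, 0.0, -1.0]]
contact_force: [0.3, 0.1, -0.7]
width: 0.0439
grip_force: 0.0
```

```bash
python3 m.py
```

```text
[280.8 203.7] [41.8 44.3] [ 0.5486 -0.2247  0.2813] [[0.9954, -0.0959], [-0.0959, -0.9954], [-0.0, 0.0]] [ 0.5498 -0.2282  0.176 ]
[280.7 203.6] [41.5 44.5] [ 0.5485 -0.2247  0.2813] [[0.9953, -0.0966], [-0.0966, -0.9953], [0.0, -0.0001]] [ 0.5499 -0.2282  0.176 ]
-53.550965683271734 7.4667 [-0.41  0.01 -0.34]
```

The two yaws average to a coupler axis of (0.5483, -0.2281). I'll centre on it, set the fingers to 40 mm so they straddle the sleeve above the flange, and descend.

Emit:
{"method": "servo_tool", "body": {"commands": [{"rot": [0,0,0],"slide": [0,0.14,0],"claw": 40},{"rot": [0,0,0],"slide": [0,0,0],"claw": 40},{"rot": [0,0,0],"slide": [0,0,0.7],"claw": 40},{"rot": [0,0,0],"slide": [0,0,0.7],"claw": 40},{"rot": [0,0,0],"slide": [0,0,0.7],"claw": 40},{"rot": [0,0,0],"slide": [0,0,0.7],"claw": 40},{"rot": [0,0,0],"slide": [0,0,0.7],"claw": 40},{"rot": [0,0,0],"slide": [0,0,0.4],"claw": 40},{"rot": [0,0,0],"slide": [0,0,0.2],"claw": 40},{"rot": [0,0,0],"slide": [0,0,0],"claw": 40},{"rot": [0,0,0],"slide": [0,0,0],"claw": 40}]}}

```text
time_s: 8.43
tool_pos: [0.5483, -0.2286, 0.1793]
eef_rot: [[0.995, -0.099, 0.0], [-0.099, -0.995, -0.0], [0.0, 0.0, -1.0]]
contact_force: [0.2, 0.3, 0.9]
width: 0.0401
grip_force: 0.0
```

Emit:
{"method": "servo_tool", "body": {"commands": [{"rot": [0,0,0],"slide": [0,0,0.1],"claw": 40},{"rot": [0,0,0],"slide": [0,0,0.1],"claw": 40},{"rot": [0,0,0],"slide": [0,0,0.1],"claw": 40},{"rot": [0,0,0],"slide": [0,0,0.1],"claw": 40},{"rot": [0,0,0],"slide": [0,0,0],"claw": 40}]}}

```text
time_s: 8.85
tool_pos: [0.5479, -0.228, 0.1684]
eef_rot: [[0.995, -0.098, -0.001], [-0.098, -0.995, 0.0], [-0.001, -0.0, -1.0]]
contact_force: [-0.6, 0.2, -0.0]
width: 0.0403
grip_force: 0.0
```

Emit:
{"method": "servo_tool", "body": {"commands": [{"rot": [0,0,0],"slide": [0,0,0.08],"claw": 40},{"rot": [0,0,0],"slide": [0,0,0.08],"claw": 40},{"rot": [0,0,0],"slide": [0,0,0.08],"claw": 40},{"rot": [0,0,0],"slide": [0,0,0],"claw": 40}]}}

```text
time_s: 9.18
tool_pos: [0.5479, -0.228, 0.1623]
eef_rot: [[0.995, -0.098, -0.001], [-0.098, -0.995, 0.0], [-0.001, -0.0, -1.0]]
contact_force: [0.4, -0.2, 0.4]
width: 0.0398
grip_force: 0.0
```

Emit:
{"method": "servo_tool", "body": {"commands": [{"rot": [0,0,0],"slide": [0,0,0.08],"claw": 40},{"rot": [0,0,0],"slide": [0,0,0.08],"claw": 40},{"rot": [0,0,0],"slide": [0,0,0],"claw": 40}]}}

```text
time_s: 9.43
tool_pos: [0.5479, -0.228, 0.1584]
eef_rot: [[0.995, -0.098, -0.001], [-0.098, -0.995, 0.0], [-0.001, -0.0, -1.0]]
contact_force: [0.9, 0.1, -0.5]
width: 0.0403
grip_force: 0.0
```

Emit:
{"method": "servo_tool", "body": {"commands": [{"rot": [0,0,0],"slide": [0,0,0.08],"claw": 40},{"rot": [0,0,0],"slide": [0,0,0.08],"claw": 40},{"rot": [0,0,0],"slide": [0,0,0],"claw": 40}]}}

```text
time_s: 9.68
tool_pos: [0.5482, -0.2283, 0.155]
eef_rot: [[0.995, -0.099, 0.0], [-0.099, -0.995, -0.0], [0.0, 0.0, -1.0]]
contact_force: [-0.5, 0.8, 4.2]
width: 0.0401
grip_force: 2.1
```

Emit:
{"method": "servo_tool", "body": {"commands": [{"rot": [0,0,0],"slide": [0,0,0.08],"claw": 40},{"rot": [0,0,0],"slide": [0,0,0.08],"claw": 40},{"rot": [0,0,0],"slide": [0,0,0],"claw": 40}]}}

```text
time_s: 9.93
tool_pos: [0.5482, -0.2284, 0.1515]
eef_rot: [[0.995, -0.099, 0.001], [-0.099, -0.995, 0.0], [0.001, -0.0, -1.0]]
contact_force: [-0.8, 1.3, 5.0]
width: 0.04
grip_force: 3.0
```

Emit:
{"method": "servo_tool", "body": {"commands": [{"rot": [0,0,0],"slide": [0,0,0.08],"claw": 40},{"rot": [0,0,0],"slide": [0,0,0.06],"claw": 40},{"rot": [0,0,0],"slide": [0,0,0],"claw": 40}]}}

```text
time_s: 10.18
tool_pos: [0.5482, -0.2284, 0.1476]
eef_rot: [[0.995, -0.099, 0.001], [-0.099, -0.995, -0.0], [0.001, 0.0, -1.0]]
contact_force: [1.0, -0.4, 0.5]
width: 0.0401
grip_force: 0.4
```

Emit:
{"method": "servo_tool", "body": {"commands": [{"rot": [0,0,0],"slide": [0,0,0.04],"claw": 40},{"rot": [0,0,0],"slide": [0,0,0],"claw": 40}]}}

```text
time_s: 10.35
tool_pos: [0.5483, -0.2284, 0.1468]
eef_rot: [[0.995, -0.098, 0.001], [-0.098, -0.995, -0.0], [0.001, 0.0, -1.0]]
contact_force: [-0.8, 1.7, 7.4]
width: 0.0398
grip_force: 3.7
```

The force dropped at about 10 mm of travel and then rose against the stop, so the sleeve has caught. I'll retreat and check it in a picture.

Emit:
{"method": "servo_tool", "body": {"commands": [{"rot": [0,0,0],"slide": [0,0,-0.1],"claw": 43},{"rot": [0,0,0],"slide": [0,0,-0.6],"claw": 46},{"rot": [0,0,0],"slide": [0,0,-0.9],"claw": 46},{"rot": [0,0,0],"slide": [0,0,-0.9],"claw": 46},{"rot": [0,0,0],"slide": [0,0,-0.9],"claw": 46},{"rot": [0,0,0],"slide": [0,0,-0.9],"claw": 46},{"rot": [0,0,0],"slide": [0,0,-0.9],"claw": 46},{"rot": [0,0,0],"slide": [0,0,-0.2],"claw": 46},{"rot": [0,0,0],"slide": [0,0,0],"claw": 46},{"rot": [0,0,0],"slide": [0,0,0],"claw": 46}]}}

```text
time_s: 11.18
tool_pos: [0.5479, -0.2279, 0.2806]
eef_rot: [[0.995, -0.098, -0.0], [-0.098, -0.995, 0.001], [-0.001, -0.0, -1.0]]
contact_force: [-0.4, -0.6, -1.1]
width: 0.0458
grip_force: 0.0
```

```bash
python3 m.py
python3 - <<'E'
from h import *
w=manip.get_image("wrist")["frame"]
cv2.imwrite("pics/w3.png",cv2.resize(w[140:260,210:350],None,fx=4,fy=4,interpolation=cv2.INTER_CUBIC))
E
```

```text
[277.1 200.6] [40.3 42.9] [ 0.5479 -0.2279  0.2806] [[0.9952, -0.0983], [-0.0983, -0.9952], [-0.0005, -0.0005]] [ 0.5524 -0.2285  0.176 ]
[277.2 200.4] [40.2 42.9] [ 0.5477 -0.2277  0.28  ] [[0.9951, -0.0984], [-0.0984, -0.9951], [-0.0017, -0.0008]] [ 0.5524 -0.2285  0.176 ]
-53.290526740576766 11.2333 [-0.09  0.53  0.13]
```

View pics/w3.png

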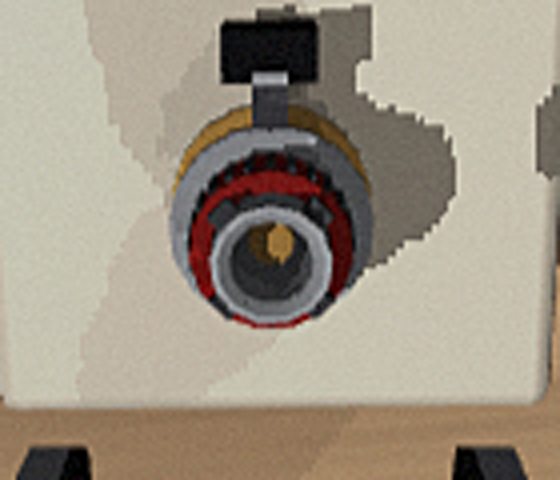

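The picture shows the sleeve drawn back: the core tube stands proud at crop (270,265) and the catch tongue lies over the flange. Next is the rack.

Emit:
{"method": "servo_tool", "body": {"commands": [{"rot": [0,0,0],"slide": [-0.12,-0.96,0],"claw": 60},{"rot": [0,0,0],"slide": [-0.12,-0.96,0],"claw": 60},{"rot": [0,0,0],"slide": [-0.12,-0.96,0],"claw": 60},{"rot": [0,0,0],"slide": [-0.12,-0.96,0],"claw": 60},{"rot": [0,0,0],"slide": [-0.12,-0.96,0],"claw": 60},{"rot": [0,0,0],"slide": [-0.12,-0.96,0],"claw": 60},{"rot": [0,0,0],"slide": [-0.12,-0.96,0],"claw": 60},{"rot": [0,0,0],"slide": [-0.12,-0.96,0],"claw": 60},{"rot": [0,0,0],"slide": [-0.12,-0.96,0],"claw": 60},{"rot": [0,0,0],"slide": [-0.12,-0.96,0],"claw": 60},{"rot": [0,0,0],"slide": [-0.12,-0.96,0],"claw": 60},{"rot": [0,0,0],"slide": [-0.12,-0.96,0],"claw": 60}]}}

```text
time_s: 12.33
tool_pos: [0.54, 0.0633, 0.2803]
eef_rot: [[0.995, -0.099, -0.002], [-0.099, -0.995, -0.0], [-0.002, 0.001, -1.0]]
contact_force: [0.1, -0.8, -0.7]
width: 0.06
grip_force: 0.0
```

Emit:
{"method": "servo_tool", "body": {"commands": [{"rot": [0,0,0],"slide": [-0.12,-0.96,0],"claw": 60},{"rot": [0,0,0],"slide": [-0.12,-0.96,0],"claw": 60},{"rot": [0,0,0],"slide": [-0.12,-0.96,0],"claw": 60},{"rot": [0,0,0],"slide": [-0.12,-0.96,0],"claw": 60},{"rot": [0,0,0],"slide": [-0.12,-0.96,0],"claw": 60},{"rot": [0,0,0],"slide": [-0.12,-0.96,0],"claw": 60},{"rot": [0,0,0],"slide": [-0.12,-0.96,0],"claw": 60},{"rot": [0,0,-1],"slide": [0,0,0],"claw": 60},{"rot": [0,0,-1],"slide": [0,0,0],"claw": 60},{"rot": [0,0,-1],"slide": [0,0,0],"claw": 60},{"rot": [0,0,-1],"slide": [0,0,0],"claw": 60},{"rot": [0,0,-1],"slide": [0,0,0],"claw": 60}]}}

```text
time_s: 13.33
tool_pos: [0.5358, 0.2313, 0.2801]
eef_rot: [[0.909, 0.417, -0.002], [0.417, -0.909, -0.001], [-0.002, 0.0, -1.0]]
contact_force: [0.7, 0.4, -0.4]
width: 0.0598
grip_force: 0.0
```

Emit:
{"method": "servo_tool", "body": {"commands": [{"rot": [0,0,-1],"slide": [0,0,0.3],"claw": 60},{"rot": [0,0,-1],"slide": [0,0,0.3],"claw": 60},{"rot": [0,0,-1],"slide": [0,0,0.3],"claw": 60},{"rot": [0,0,-1],"slide": [0,0,0.3],"claw": 60},{"rot": [0,0,-1],"slide": [0,0,0.3],"claw": 60},{"rot": [0,0,-1],"slide": [0,0,0.3],"claw": 60},{"rot": [0,0,-1],"slide": [0,0,0.3],"claw": 60},{"rot": [0,0,-1],"slide": [0,0,0.3],"claw": 60},{"rot": [0,0,-1],"slide": [0,0,0.3],"claw": 60},{"rot": [0,0,-1],"slide": [0,0,0.3],"claw": 60},{"rot": [0,0,-1],"slide": [0,0,0],"claw": 60},{"rot": [0,0,-0.9],"slide": [0,0,0],"claw": 60}]}}

```text
time_s: 14.33
tool_pos: [0.5354, 0.2309, 0.2046]
eef_rot: [[-0.105, 0.994, -0.003], [0.994, 0.105, -0.001], [-0.001, -0.003, -1.0]]
contact_force: [0.0, -0.4, -0.5]
width: 0.0599
grip_force: 0.0
```

Emit:
{"method": "servo_tool", "body": {"commands": [{"rot": [0,0,0],"slide": [0,0,0],"claw": 60},{"rot": [0,0,0],"slide": [0,0,0],"claw": 60},{"rot": [0,0,0],"slide": [0,0,0],"claw": 60}]}}

```text
time_s: 14.58
tool_pos: [0.5361, 0.2311, 0.2058]
eef_rot: [[-0.097, 0.995, -0.001], [0.995, 0.097, -0.0], [-0.0, -0.001, -1.0]]
contact_force: [0.7, -0.0, -0.5]
width: 0.0602
grip_force: 0.0
```

Run:
```python
from h import *
s=manip.sense();T=(s["tool_pos"],s["eef_rot"]);w=manip.get_image("wrist");cv2.imwrite("pics/w4.png",w["frame"])
print(s["time_s"],T[0],np.round(T[1],3).tolist(),s["joints"][-1],s["width"])
print("pred",proj(w,(.5355,.232,.09),T),blobs(w["frame"],(100,120,40),(125,255,255),60))
b=blobs(w["frame"],(0,0,130),(180,70,255),60)
for c,st in b: print(c,st,onz(w,c,.09,T).round(4))
```

```text
14.5833 [0.53611263 0.23106636 0.20582568] [[-0.097, 0.995, -0.001], [0.995, 0.097, -0.0], [-0.0, -0.001, -1.0]] -9.936554935771195 0.06024047827625072
pred [277.75945912 200.96719451] [([278.0, 189.3], [262, 174, 33, 38, 531])]
[278.3, 163.0] [249, 73, 64, 203, 7238] [0.5327 0.2655 0.09  ]
[279.9, 114.9] [269, 103, 23, 25, 453] [0.5302 0.3046 0.09  ]
[277.9, 197.9] [268, 188, 21, 21, 359] [0.5354 0.2348 0.09  ]
[276.3, 269.5] [267, 261, 20, 18, 295] [0.5407 0.1645 0.09  ]
[554.0, 376.3] [543, 350, 17, 47, 389] [0.8497 0.0657 0.09  ]
```

View pics/w4.png

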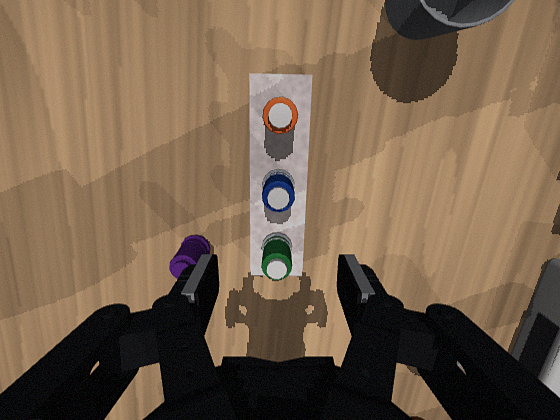

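Blue's cap is at (277.9,197.9), which casts to (0.5354, 0.2348). The spacings to orange and green come out at 70 mm, as they should. I'll descend over it and grip.

Emit:
{"method": "servo_tool", "body": {"commands": [{"rot": [0,0,0],"slide": [0.1,-0.03,0],"claw": 60},{"rot": [0,0,0],"slide": [0,0,0.8],"claw": 60},{"rot": [0,0,0],"slide": [0,0,0.8],"claw": 60},{"rot": [0,0,0],"slide": [0,0,0.8],"claw": 60},{"rot": [0,0,0],"slide": [0,0,0.8],"claw": 60},{"rot": [0,0,0],"slide": [0,0,0.8],"claw": 60},{"rot": [0,0,0],"slide": [0,0,0.8],"claw": 60},{"rot": [0,0,0],"slide": [0,0,0.8],"claw": 60},{"rot": [0,0,0],"slide": [0,0,0.5],"claw": 60},{"rot": [0,0,0],"slide": [0,0,0.3],"claw": 60},{"rot": [0,0,0],"slide": [0,0,0],"claw": 60},{"rot": [0,0,0],"slide": [0,0,0],"claw": 60}]}}

```text
time_s: 15.63
tool_pos: [0.5354, 0.2338, 0.0464]
eef_rot: [[-0.1, 0.995, -0.0], [0.995, 0.1, -0.0], [-0.0, -0.0, -1.0]]
contact_force: [0.5, -0.1, 1.0]
width: 0.06
grip_force: 0.0
```

Emit:
{"method": "servo_tool", "body": {"commands": [{"rot": [0,0,0],"slide": [0,0,0.04],"claw": 45},{"rot": [0,0,0],"slide": [0,0,0],"claw": 36},{"rot": [0,0,0],"slide": [0,0,0],"claw": 32},{"rot": [0,0,0],"slide": [0,0,0],"claw": 28},{"rot": [0,0,0],"slide": [0,0,0],"claw": 20},{"rot": [0,0,0],"slide": [0,0,0],"claw": 20},{"rot": [0,0,0],"slide": [0,0,0],"claw": 20},{"rot": [0,0,0],"slide": [0,0,0],"claw": 20}], "squeeze": 40}}

```text
time_s: 16.3
tool_pos: [0.5357, 0.2338, 0.0462]
eef_rot: [[-0.1, 0.995, 0.001], [0.995, 0.1, 0.001], [0.001, 0.001, -1.0]]
contact_force: [-2.3, -0.3, 5.7]
width: 0.029
grip_force: 39.2
```

Emit:
{"method": "servo_tool", "body": {"commands": [{"rot": [0,0,0],"slide": [0,0,-0.2],"claw": 20},{"rot": [0,0,0],"slide": [0,0,-0.5],"claw": 20},{"rot": [0,0,0],"slide": [0,0,-0.8],"claw": 20},{"rot": [0,0,0],"slide": [0,0,-0.9],"claw": 20},{"rot": [0,0,0],"slide": [0,0,-0.9],"claw": 20},{"rot": [0,0,0],"slide": [0,0,-0.9],"claw": 20},{"rot": [0,0,0],"slide": [0,0,-0.9],"claw": 20},{"rot": [0,0,0],"slide": [0,0,-0.9],"claw": 20},{"rot": [0,0,0],"slide": [0,0,-0.9],"claw": 20},{"rot": [0,0,0],"slide": [0,0,-0.5],"claw": 20},{"rot": [0,0,0],"slide": [0,0,0],"claw": 20},{"rot": [0,0,0],"slide": [0,0,0],"claw": 20}]}}

```text
time_s: 17.3
tool_pos: [0.5352, 0.2336, 0.2304]
eef_rot: [[-0.1, 0.995, 0.001], [0.995, 0.1, 0.0], [0.0, 0.001, -1.0]]
contact_force: [-0.3, -0.5, -2.4]
width: 0.0289
grip_force: 39.7
```

Run:
```python
from h import *
s=manip.sense();T=(s["tool_pos"],s["eef_rot"]);w=manip.get_image("wrist")
sc=manip.get_image("scene")
a=w["frame"][120:420,140:420];b=sc["frame"]
p=proj(sc,T[0]).astype(int);print(p)
x0=max(p[0]-75,0);y0=max(p[1]-60,0);b=cv2.resize(b[y0:y0+120,x0:x0+150],(375,300),interpolation=cv2.INTER_CUBIC)
cv2.imwrite("pics/w5.png",np.hstack([a,b]))
print(s["time_s"],T[0],s["contact_force"].round(2),s["moment"].round(3),s["width"],s["grip_force"])
for r in (blobs(w["frame"],(100,120,30),(125,255,255),60)): print("blue",r)
z=T[0][2]-.0122+.056
for c,st in blobs(w["frame"][150:350],(0,0,130),(180,70,255),60):
    c=(c[0],c[1]+150);X=onz(w,c,z,T);print(c,st,(T[1].T@(X-T[0])).round(4))
```

```text
[378 197]
17.3 [0.53517173 0.23357274 0.2304318 ] [-0.31 -0.45 -2.44] [-0.074 -0.016  0.026] 0.02889138558160094 39.675811529159546
blue ([277.0, 237.4], [254, 234, 46, 13, 88])
blue ([277.3, 276.6], [242, 241, 71, 91, 3438])
(277.9, 191.1) [252, 0, 55, 88, 3766] [ 0.0503 -0.0006 -0.0438]
(551.2, 329.5) [535, 143, 25, 57, 743] [-0.0055  0.1062 -0.0437]
(277.3, 315.9) [253, 145, 50, 43, 1673] [ 0.0009 -0.0008 -0.0438]
```

View pics/w5.png

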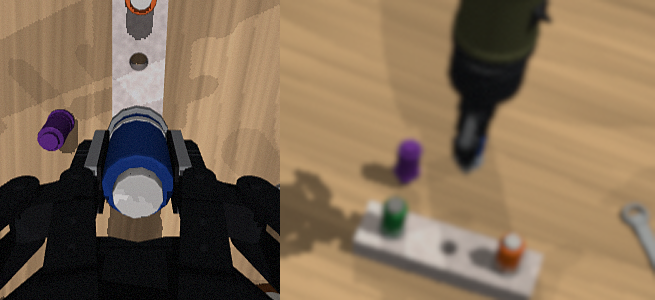

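Blue is held upright and centred to within 1 mm. The left pane shows its cap at (137,195), and green and orange are still in the rack. Now I'll carry it to the coupler.

Emit:
{"method": "servo_tool", "body": {"commands": [{"rot": [0,0,0],"slide": [-0.4,-0.03,-0.5],"claw": 20},{"rot": [0,0,0],"slide": [-0.8,-0.06,-0.6],"claw": 20},{"rot": [0,0,0],"slide": [-0.92,-0.07,0],"claw": 20},{"rot": [0,0,0],"slide": [-0.92,-0.07,0],"claw": 20},{"rot": [0,0,0],"slide": [-0.92,-0.07,0],"claw": 20},{"rot": [0,0,0],"slide": [-0.92,-0.07,0],"claw": 20},{"rot": [0,0,0],"slide": [-0.92,-0.07,0],"claw": 20},{"rot": [0,0,0],"slide": [-0.92,-0.07,0],"claw": 20},{"rot": [0,0,0],"slide": [-0.92,-0.07,0],"claw": 20},{"rot": [0,0,0],"slide": [-0.92,-0.07,0],"claw": 20},{"rot": [0,0,0],"slide": [-0.92,-0.07,0],"claw": 20},{"rot": [0,0,0],"slide": [-0.92,-0.07,0],"claw": 20}]}}

```text
time_s: 18.4
tool_pos: [0.5408, -0.0281, 0.2563]
eef_rot: [[-0.1, 0.995, -0.003], [0.995, 0.1, -0.0], [0.0, -0.003, -1.0]]
contact_force: [-0.0, 0.5, -1.2]
width: 0.029
grip_force: 39.7
```

Emit:
{"method": "servo_tool", "body": {"commands": [{"rot": [0,0,0],"slide": [-0.92,-0.07,0],"claw": 20},{"rot": [0,0,0],"slide": [-0.92,-0.07,0],"claw": 20},{"rot": [0,0,0],"slide": [-0.92,-0.07,0],"claw": 20},{"rot": [0,0,0],"slide": [-0.92,-0.07,0],"claw": 20},{"rot": [0,0,0],"slide": [-0.92,-0.07,0],"claw": 20},{"rot": [0,0,0],"slide": [-0.92,-0.07,0],"claw": 20},{"rot": [0,0,0],"slide": [-0.92,-0.07,0],"claw": 20},{"rot": [0,0,0],"slide": [-0.8,-0.06,0],"claw": 20},{"rot": [0,0,0],"slide": [-0.5,-0.03,0],"claw": 20},{"rot": [0,0,0],"slide": [0,0,0],"claw": 20},{"rot": [0,0,0],"slide": [0,0,0],"claw": 20},{"rot": [0,0,0],"slide": [0,0,0],"claw": 20}]}}

```text
time_s: 19.4
tool_pos: [0.5467, -0.2195, 0.2571]
eef_rot: [[-0.101, 0.995, -0.001], [0.995, 0.101, 0.001], [0.002, -0.001, -1.0]]
contact_force: [0.5, 0.4, -1.9]
width: 0.0295
grip_force: 39.7
```

Run:
```python
from h import *
s=manip.sense();T=(s["tool_pos"],s["eef_rot"]);print(s["time_s"],T[0].round(4),T[1].round(4).tolist(),s["contact_force"].round(2),s["width"])
d=np.array([.5483,-.2281,T[0][2]])-T[0];print("units",(T[1].T@d/.025).round(3))
w=manip.get_image("wrist");cv2.imwrite("pics/w6.png",w["frame"][60:360,100:460])
```

```text
19.4 [ 0.5467 -0.2195  0.2571] [[-0.1014, 0.9948, -0.0011], [0.9948, 0.1014, 0.0015], [0.0016, -0.0009, -1.0]] [ 0.48  0.36 -1.89] 0.029456484726562662
units [-0.351  0.028 -0.001]
```

View pics/w6.png

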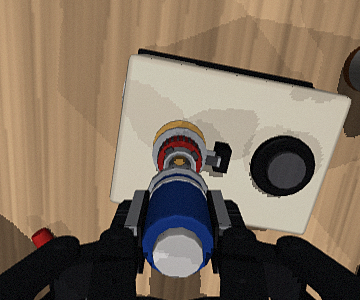

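The sleeve is still back, with the core bore visible at about (180,158). I'll centre over it and descend to just above the highest possible mouth.

Emit:
{"method": "servo_tool", "body": {"commands": [{"rot": [0,0,0],"slide": [-0.35,0.03,0],"claw": 20},{"rot": [0,0,0],"slide": [0,0,0.4],"claw": 20},{"rot": [0,0,0],"slide": [0,0,0.4],"claw": 20},{"rot": [0,0,0],"slide": [0,0,0.3],"claw": 20},{"rot": [0,0,0],"slide": [0,0,0],"claw": 20},{"rot": [0,0,0],"slide": [0,0,0],"claw": 20},{"rot": [0,0,0],"slide": [0,0,0],"claw": 20},{"rot": [0,0,0],"slide": [0,0,0],"claw": 20}]}}

```text
time_s: 20.12
tool_pos: [0.5484, -0.2298, 0.2306]
eef_rot: [[-0.1, 0.995, 0.001], [0.995, 0.1, -0.0], [-0.0, 0.001, -1.0]]
contact_force: [1.3, 0.8, -2.0]
width: 0.0295
grip_force: 39.7
```

Run:
```python
from h import *
s=manip.sense();T=(s["tool_pos"],s["eef_rot"]);print(s["time_s"],T[0].round(4),s["contact_force"].round(2))
d=np.array([.5483,-.2281,T[0][2]])-T[0];print("units",(T[1].T@d/.025).round(3))
```

```text
20.1167 [ 0.5484 -0.2298  0.2306] [ 1.27  0.83 -2.02]
units [ 0.067  0.001 -0.   ]
```

Emit:
{"method": "servo_tool", "body": {"commands": [{"rot": [0,0,0],"slide": [0.05,0,0.1],"claw": 20},{"rot": [0,0,0],"slide": [0,0,0.1],"claw": 20},{"rot": [0,0,0],"slide": [0,0,0.1],"claw": 20},{"rot": [0,0,0],"slide": [0,0,0.1],"claw": 20},{"rot": [0,0,0],"slide": [0,0,0],"claw": 20}]}}

```text
time_s: 20.53
tool_pos: [0.5478, -0.2283, 0.2196]
eef_rot: [[-0.1, 0.995, -0.001], [0.995, 0.1, 0.0], [0.0, -0.001, -1.0]]
contact_force: [0.3, 0.5, -2.4]
width: 0.0293
grip_force: 39.7
```

Emit:
{"method": "servo_tool", "body": {"commands": [{"rot": [0,0,0],"slide": [0,0,0.08],"claw": 20},{"rot": [0,0,0],"slide": [0,0,0.08],"claw": 20},{"rot": [0,0,0],"slide": [0,0,0],"claw": 20}]}}

```text
time_s: 20.78
tool_pos: [0.5479, -0.2283, 0.2158]
eef_rot: [[-0.1, 0.995, -0.001], [0.995, 0.1, 0.0], [0.0, -0.001, -1.0]]
contact_force: [-0.9, 0.2, -1.9]
width: 0.0291
grip_force: 39.7
```

Emit:
{"method": "servo_tool", "body": {"commands": [{"rot": [0,0,0],"slide": [0,0,0.08],"claw": 20},{"rot": [0,0,0],"slide": [0,0,0.08],"claw": 20},{"rot": [0,0,0],"slide": [0,0,0],"claw": 20}]}}

```text
time_s: 21.03
tool_pos: [0.5479, -0.2283, 0.2118]
eef_rot: [[-0.1, 0.995, -0.001], [0.995, 0.1, 0.0], [0.0, -0.001, -1.0]]
contact_force: [0.2, 0.3, -1.0]
width: 0.029
grip_force: 39.7
```

Emit:
{"method": "servo_tool", "body": {"commands": [{"rot": [0,0,0],"slide": [0,0,0.08],"claw": 20},{"rot": [0,0,0],"slide": [0,0,0.08],"claw": 20},{"rot": [0,0,0],"slide": [0,0,0],"claw": 20}]}}

```text
time_s: 21.28
tool_pos: [0.548, -0.2283, 0.2078]
eef_rot: [[-0.1, 0.995, -0.001], [0.995, 0.1, 0.0], [0.0, -0.001, -1.0]]
contact_force: [0.7, -0.8, -1.9]
width: 0.0292
grip_force: 39.7
```

Emit:
{"method": "servo_tool", "body": {"commands": [{"rot": [0,0,0],"slide": [0,0,0.06],"claw": 20},{"rot": [0,0,0],"slide": [0,0,0.06],"claw": 20},{"rot": [0,0,0],"slide": [0,0,0],"claw": 20}]}}

```text
time_s: 21.53
tool_pos: [0.548, -0.2284, 0.205]
eef_rot: [[-0.1, 0.995, -0.0], [0.995, 0.1, 0.0], [0.0, -0.0, -1.0]]
contact_force: [0.8, 0.9, -1.1]
width: 0.029
grip_force: 39.7
```

Emit:
{"method": "servo_tool", "body": {"commands": [{"rot": [0,0,0],"slide": [0,0,0.06],"claw": 20},{"rot": [0,0,0],"slide": [0,0,0.06],"claw": 20},{"rot": [0,0,0],"slide": [0,0,0],"claw": 20}]}}

```text
time_s: 21.78
tool_pos: [0.5481, -0.2283, 0.202]
eef_rot: [[-0.1, 0.995, -0.0], [0.995, 0.1, 0.0], [0.0, -0.0, -1.0]]
contact_force: [0.4, 0.2, -1.9]
width: 0.0292
grip_force: 39.7
```

Emit:
{"method": "servo_tool", "body": {"commands": [{"rot": [0,0,0],"slide": [0,0,0.05],"claw": 20},{"rot": [0,0,0],"slide": [0,0,0.05],"claw": 20},{"rot": [0,0,0],"slide": [0,0,0],"claw": 20}]}}

```text
time_s: 22.03
tool_pos: [0.5481, -0.2284, 0.1996]
eef_rot: [[-0.1, 0.995, -0.0], [0.995, 0.1, 0.0], [0.0, -0.0, -1.0]]
contact_force: [0.5, 0.1, -2.2]
width: 0.029
grip_force: 39.7
```

Emit:
{"method": "servo_tool", "body": {"commands": [{"rot": [0,0,0],"slide": [0,0,0.05],"claw": 20},{"rot": [0,0,0],"slide": [0,0,0.05],"claw": 20},{"rot": [0,0,0],"slide": [0,0,0],"claw": 20}]}}

```text
time_s: 22.28
tool_pos: [0.5481, -0.2284, 0.197]
eef_rot: [[-0.1, 0.995, -0.0], [0.995, 0.1, 0.0], [0.0, -0.0, -1.0]]
contact_force: [-0.1, 0.7, -1.7]
width: 0.0291
grip_force: 39.7
```

Emit:
{"method": "servo_tool", "body": {"commands": [{"rot": [0,0,0],"slide": [0,0,0.05],"claw": 20},{"rot": [0,0,0],"slide": [0,0,0.05],"claw": 20},{"rot": [0,0,0],"slide": [0,0,0],"claw": 20}]}}

```text
time_s: 22.53
tool_pos: [0.5481, -0.2284, 0.1947]
eef_rot: [[-0.1, 0.995, -0.0], [0.995, 0.1, -0.0], [-0.0, -0.0, -1.0]]
contact_force: [-0.0, -0.6, -0.0]
width: 0.029
grip_force: 39.8
```

Emit:
{"method": "servo_tool", "body": {"commands": [{"rot": [0,0,0],"slide": [0,0,0.05],"claw": 20},{"rot": [0,0,0],"slide": [0,0,0],"claw": 20}]}}

```text
time_s: 22.7
tool_pos: [0.5481, -0.2285, 0.1937]
eef_rot: [[-0.1, 0.995, 0.0], [0.995, 0.1, -0.0], [-0.0, 0.0, -1.0]]
contact_force: [-0.6, 0.0, 1.2]
width: 0.0292
grip_force: 39.8
```

Emit:
{"method": "servo_tool", "body": {"commands": [{"rot": [0,0,0],"slide": [0,0,0.04],"claw": 20},{"rot": [0,0,0],"slide": [0,0,0],"claw": 20}]}}

```text
time_s: 22.87
tool_pos: [0.5481, -0.2284, 0.1924]
eef_rot: [[-0.1, 0.995, 0.0], [0.995, 0.1, -0.0], [-0.0, 0.0, -1.0]]
contact_force: [-0.4, -0.9, -1.2]
width: 0.0289
grip_force: 40.0
```

Emit:
{"method": "servo_tool", "body": {"commands": [{"rot": [0,0,0],"slide": [0,0,0.03],"claw": 20},{"rot": [0,0,0],"slide": [0,0,0],"claw": 20},{"rot": [0,0,0],"slide": [0,0,0],"claw": 20}]}}

```text
time_s: 23.12
tool_pos: [0.5481, -0.2284, 0.1917]
eef_rot: [[-0.1, 0.995, -0.0], [0.995, 0.1, -0.0], [-0.0, -0.0, -1.0]]
contact_force: [-0.4, -0.1, -0.1]
width: 0.0289
grip_force: 40.0
```

Run:
```python
from h import *
s=manip.sense();print(s["tool_pos"],s["contact_force"])
sc=manip.get_image("scene")
T=(s["tool_pos"],s["eef_rot"]);w=manip.get_image("wrist")
a=cv2.resize(w["frame"][180:300,220:340],(400,400),interpolation=cv2.INTER_CUBIC)
p=proj(sc,(.548,-.228,.18)).astype(int)
b=cv2.resize(sc["frame"][p[1]-30:p[1]+30,p[0]-30:p[0]+30],(400,400),interpolation=cv2.INTER_CUBIC)
cv2.imwrite("pics/w7.png",np.hstack([a,b]))
```

```text
[ 0.54812178 -0.22844496  0.19173122] [-0.39409974 -0.10924231 -0.14978012]
```

View pics/w7.png

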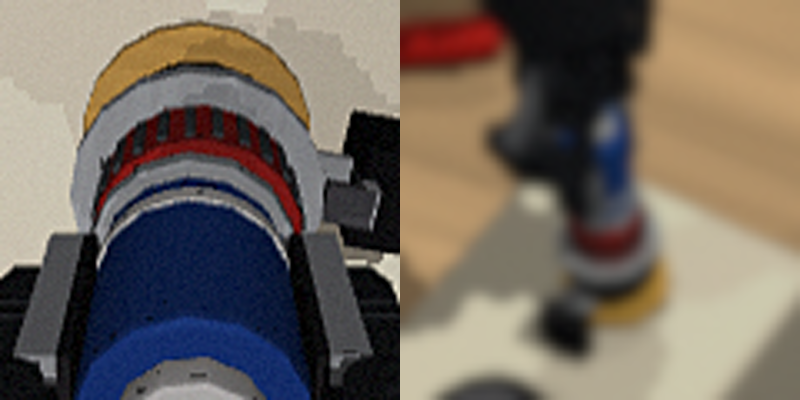

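The sleeve looks forward again: the red ring sits directly under the collar and the catch tongue is clear of the flange. I'll push gently to make sure the filter is seated, then tug lightly to check the lock.

Emit:
{"method": "servo_tool", "body": {"commands": [{"rot": [0,0,0],"slide": [0,0,0.03],"claw": 20},{"rot": [0,0,0],"slide": [0,0,0],"claw": 20}]}}

```text
time_s: 23.38
tool_pos: [0.5481, -0.2284, 0.1909]
eef_rot: [[-0.1, 0.995, -0.0], [0.995, 0.1, -0.0], [-0.0, -0.0, -1.0]]
contact_force: [-0.9, -0.3, 0.5]
width: 0.0289
grip_force: 40.0
```

Emit:
{"method": "servo_tool", "body": {"commands": [{"rot": [0,0,0],"slide": [0,0,0.03],"claw": 20},{"rot": [0,0,0],"slide": [0,0,0],"claw": 20}]}}

```text
time_s: 23.55
tool_pos: [0.5481, -0.2285, 0.1906]
eef_rot: [[-0.1, 0.995, 0.0], [0.995, 0.1, -0.0], [-0.0, 0.0, -1.0]]
contact_force: [-1.8, 1.0, 2.5]
width: 0.0291
grip_force: 40.4
```

Emit:
{"method": "servo_tool", "body": {"commands": [{"rot": [0,0,0],"slide": [0,0,0.02],"claw": 20},{"rot": [0,0,0],"slide": [0,0,0],"claw": 20}]}}

```text
time_s: 23.72
tool_pos: [0.5482, -0.2285, 0.1906]
eef_rot: [[-0.1, 0.995, 0.001], [0.995, 0.1, -0.0], [-0.0, 0.001, -1.0]]
contact_force: [-2.1, 0.9, 6.9]
width: 0.0289
grip_force: 40.7
```

Emit:
{"method": "servo_tool", "body": {"commands": [{"rot": [0,0,0],"slide": [0,0,-0.06],"claw": 20},{"rot": [0,0,0],"slide": [0,0,-0.06],"claw": 20},{"rot": [0,0,0],"slide": [0,0,0],"claw": 20}]}}

```text
time_s: 23.97
tool_pos: [0.5482, -0.2285, 0.1929]
eef_rot: [[-0.1, 0.995, 0.0], [0.995, 0.1, -0.0], [-0.0, 0.0, -1.0]]
contact_force: [0.4, 0.5, 0.1]
width: 0.0293
grip_force: 40.0
```

Emit:
{"method": "servo_tool", "body": {"commands": [{"rot": [0,0,0],"slide": [0,0,-0.04],"claw": 20},{"rot": [0,0,0],"slide": [0,0,0],"claw": 20}]}}

```text
time_s: 24.13
tool_pos: [0.5481, -0.2284, 0.1931]
eef_rot: [[-0.1, 0.995, -0.001], [0.995, 0.1, -0.0], [0.0, -0.001, -1.0]]
contact_force: [1.9, -1.4, -4.4]
width: 0.0289
grip_force: 40.6
```

The filter is locked: the tug is held after about 2.5 mm of play. I'll relax, release and retreat.

Emit:
{"method": "servo_tool", "body": {"commands": [{"rot": [0,0,0],"slide": [0,0,0.06],"claw": 20},{"rot": [0,0,0],"slide": [0,0,0],"claw": 32},{"rot": [0,0,0],"slide": [0,0,0],"claw": 40},{"rot": [0,0,0],"slide": [0,0,0],"claw": 50},{"rot": [0,0,0],"slide": [0,0,0],"claw": 55},{"rot": [0,0,0],"slide": [0,0,-0.4],"claw": 55},{"rot": [0,0,0],"slide": [0,0,-0.8],"claw": 55},{"rot": [0,0,0],"slide": [0,0,-0.9],"claw": 55},{"rot": [0,0,0],"slide": [0,0,-0.9],"claw": 55},{"rot": [0,0,0],"slide": [0,0,-0.9],"claw": 55},{"rot": [0,0,0],"slide": [0,0,-0.5],"claw": 55},{"rot": [0,0,0],"slide": [0,0,0],"claw": 55}]}}

```text
time_s: 25.13
tool_pos: [0.5491, -0.2294, 0.3064]
eef_rot: [[-0.1, 0.995, 0.006], [0.995, 0.1, -0.002], [-0.003, 0.005, -1.0]]
contact_force: [0.1, -0.3, 0.6]
width: 0.0551
grip_force: 0.0
```

Run:
```python
from h import *
s=manip.sense();print(s["time_s"],s["tool_pos"],s["contact_force"])
w=manip.get_image("wrist");cv2.imwrite("pics/w8.png",w["frame"])
```

```text
25.1333 [ 0.5491357  -0.22939405  0.30637663] [ 0.1440008  -0.28022411  0.62115942]
```

View pics/w8.png

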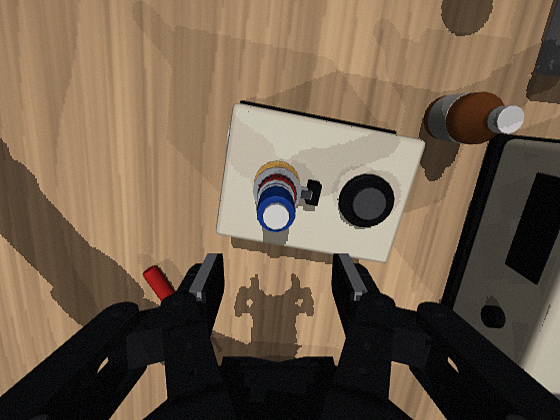

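The filter stands upright in the coupler with its cap at (276,215), the red sleeve sits right under the collar, and the gripper is clear. I'll hand the job in.

```bash
python3 -c "
from plant import manip
print(manip.finish_job())"
```

```text
the job is handed in; nothing more can be done
None
```

The blue filter is fully home and locked in the coupler: the sleeve sprang forward, a light tug held, and the gripper let go clear. I handed the job in at about 25 s; no verdict was shown.

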